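# Two-button start of a paint jar mixer

### The job

Start the jar mixer with the fingertips only: push the yellow plate to slide the jar carriage fully home into the white hood, then press down the two green start buttons on the cream console together, one fingertip on each, and hold both down, their dial pointers in the green, for three seconds. Then let both buttons come up and move clear. Do not press the red button, and do not pick up or disturb the bottles, tubs and other loose things on the bench.

Things in the scene. Friction and masses are not known exactly. Their poses are not given: they have to be found in the camera images.
- mixer: Jar mixer, fixed: blue base plate 300 x 170 x 18 mm with a white hood on its far half. Origin: centre of the underside of the base. Its x axis is the way the carriage slides home (from open end into the hood). The hood covers x from +28 to +153 mm, is 172 mm wide, and its motor cap is 181 mm high.
- push_plate (a point): Centre of the outer (mixer -x) face of the upright yellow push plate; 100 mm wide (mixer y), 62 mm high (27 to 89 mm above the bench), 12 mm thick. This point is 58 mm above the bench, at mixer x = -90 mm when home. Behind it, 155 mm further along mixer x, is the centre of a jar clamped in the carriage, its lid 94 mm above the bench, 73 mm across; the carriage floor between is 34 mm high.
- carriage (a joint): Slide of the carriage in m: 0 = fully home against its stop, up to 0.10 = pulled out along mixer -x. It stays where it is left and takes about 3 N to push slowly.
- console: Start console, fixed: cream box 170 x 250 x 50 mm (x, y, z). Origin: centre of its underside; the buttons are in a row along console y, two small dials lie beyond them (console +x).
- start_left_top (a point): Centre of the top face of the left (console +y) green start button, at rest 74 mm above the bench; cap 32 mm across, in a dark steel collar 48 mm across and 12 mm high, so that it stands 12 mm proud of it. The point moves with the button. At console (-35, +70) mm.
- start_right_top (a point): The same for the right green start button, at console (-35, +10) mm; the two green buttons are 60 mm apart centre to centre.
- start_left (a joint): Travel of the left green button in m: 0 = up, 0.008 = fully down; sprung, about 1.5 N to start and 5 N to hold down.
- start_right (a joint): The same for the right green button.
- stop (a joint): Travel of the red stop button in m (0 = up), same size as the green ones, yellow collar, top 74 mm above the bench, at console (-35, -75) mm, 85 mm from the right green one. Leave it alone.
- pointer_left (a joint): Angle in rad of the black pointer of the small dial (52 mm across, 53 mm above the bench, at console (+42, +70) mm) beyond the left green button. It shows how far that button is pressed: 0 = up, pointing to console +y; it turns clockwise seen from above to 2.2 when fully down; the ring is red below 1.4 and green from there on (button down by 5 mm or more).
- pointer_right (a joint): The same for the right green button; its dial is at console (+42, +10) mm.
- amber_bottle: Amber glass bottle with black cap, 56 mm across, 150 mm high; loose. Origin at its underside.
- dark_bottle: Dark brown bottle with red cap, 56 mm across, 140 mm high; loose. Origin at its underside.
- white_tub: White plastic tub with lid, 96 mm across, 95 mm high; loose. Origin at its underside.
- small_tub: Small white plastic tub with lid, 66 mm across, 60 mm high, standing in front between mixer and console; loose. Origin at its underside.
- calculator: Dark desk calculator, 140 x 100 x 17 mm; loose. Origin at its underside.
- density_cup: Small steel cup with lid, 40 mm across, 50 mm high, standing between mixer and console; loose. Origin at its underside.
- palette_knife: Palette knife with flat blade, 200 mm long, lying flat; loose. Origin at its underside.

How it is judged:
By the outcome, as a careful person would: the job done as asked, in the order asked, and still so for the second after the job is handed in, with the robot touching nothing.
It also fails if it takes over 58 s, if anything falls off the work surface, if the arm or the gripper's body presses on something with over 40 N, if the wrist force passes 120 N, or if a joint passes its speed limit or range.

### The arm

A 6-joint arm with a two-finger parallel gripper is mounted at the origin on the work surface. World frame = base frame: x ahead of the robot, y to its left, z up, the work surface at z = 0. Lengths are in m, angles in rad, forces in N, time in s.
With the tool pointing down it reaches from about 0.35 to 0.85 m from the base axis. Payload 8.1 kg.
Tool frame: the origin (TCP) lies at the very end of the fingers, on their centre line; the grasp point (between the pads) lies 19 mm behind it; z points along the fingers, y is the direction in which the jaws open and shut (so a half turn about z gives the same grasp; the last joint's range is limited). The gripper opens to 93 mm and grips with 3 to 60 N. Pads are 15 mm wide; open, the fingers measure 128 mm over their backs; the gripper's body (75 mm by 188 mm) begins 65 mm behind the grasp point.
Start: joints at [-0.085, 0.13, 1.488, -0, 1.523, -0.085], TCP at [0.6, 0, 0.219] pointing down, gripper open.
Joint ranges: [-2.96, 2.96], [-0.89, 2.26], [0.02, 2.5], [-1.34, 4.48], [0, 2.73], [-2.66, 2.66]. Speed limits (rad/s): [2.39, 2.39, 2.79, 3.14, 3.14, 3.14].

### API

Orientations are given as a rotation vector (axis times angle).
In Python, from plant import robot gives the robot as it stands.
- The arm moves only by the shell command python3 -m pendant 'ROWS' [OPENING] [FORCE]. ROWS is JSON, a list of rows, each an object with "delta_pos": the shift along the tool's x, y, z in m, a list of three; "spin": the turn about the tool's z in rad. In form: [{"delta_pos": [dx, dy, dz], "spin": spin}, ...]. A call has 1 to 10 rows; each row is the pose to reach, as a shift and turn from the pose measured when the call began, along the tool's axes at that moment; what a row does not reach only later rows make up. A row lasts 1/10 s, in which the tool goes at most 50 mm and 8.59 degrees, less where a joint would pass 70% of its speed; a pose out of reach is approached as far as the arm can. A call with a gripper value outside its range is refused whole. OPENING is the closure, from -1 (fully open) to 1 (shut), set as the call begins (- or left out, the last holds). The fingers move at their own pace and stop on an object; FORCE is the grip in N (left out, the last holds). Time passes only in rows, so rows that repeat a pose let the fingers close. It gives the time, the measured TCP pose, the force and the opening at its end, in the units of the state.
- robot.read_state(): the state, without advancing time (a new reading comes with each control period).
- robot.read_camera(name): name is "scene" or "side" or "wrist"; returns a dict with "color" (480x640x3 uint8, blue, green, red), "camera_matrix" (3x3 intrinsics, pixels), "R" (3x3) and "t" (3): a world point X has camera coordinates R X + t. Camera axes: x right, y down, z forward; pixel columns grow to the right and rows downward; lengths in m; the calibration is good to about 2 mm. A picture is of the moment at which its call begins. There is no depth.
- robot.close_job(): hands the job in, once; it reports no verdict.
Trained networks look in the newest picture that a camera, given by its name, has taken for a name from the list of things; names that differ only in an ending like _2 or _b are one class to them, and where a whole thing is asked for, a point or a joint stands for the part that bears it (a point fixed in the world has none). Each returns a list of dicts, best first, with "score" (0 to 1); they miss things now and then, are a little off and sometimes report something else, mostly with a low value. They report only what shows in the picture. A call takes as long as a camera call.
- robot.outline_of(camera, label): "mask" (480x640 bool, what is visible of it).
- robot.mark_of(camera, label): "location" ([x, y, z] in m, in the coordinates of the camera as it stood for that picture, good to about 4 mm: a listed point, or the origin of a listed thing).
The state is a dict: "t": time; "q": joint angles; "dq": joint speeds; "joint_torque": joint torques, N m; "tool_pos": TCP position; "orientation": TCP orientation; "force": force on the tool from outside, world axes, zero at the start; "wrist_torque": the same for the moment, N m; "opening": finger opening in m.
Only numpy, scipy, OpenCV 4.12 (cv2) and the standard library are available. Lean on these libraries where they do the work, as an engineer would, in place of code of your own. Each camera call takes 0.05 s, during which the arm holds its last target.

## Working session

There is one attempt and no reset: what is moved stays moved. The work goes in short steps, Python scripts to look and compute and a shell command to move; the robot and the scene stay as the last step left them, time stands still between calls to the robot, and variables do not carry over. Pictures are saved under pics/ and viewed, and the job is handed in when it is done.

```bash
ls; mkdir -p pics
cat > h.py <<'E'
import numpy as np, cv2
from plant import robot
def snap(c,fn=None):
    p=robot.read_camera(c)
    if fn: cv2.imwrite('pics/'+fn,p['color'])
    return p
def w(p,l): return np.array(p['R']).T@(np.array(l)-np.array(p['t']))
def proj(p,X):
    c=np.array(p['R'])@np.array(X)+np.array(p['t']); u=np.array(p['camera_matrix'])@c; return u[:2]/u[2]
E
python3 - <<'E'
from h import *
for c in ['scene','side']:
    p=snap(c,c+'0.png')
    print(c,w(p,[0,0,0]))
    for n in ['mixer','push_plate','console','start_left_top','start_right_top','small_tub','density_cup','amber_bottle','dark_bottle','white_tub','calculator','palette_knife']:
        print(n,[(round(d['score'],2),w(p,d['location']).round(3).tolist()) for d in robot.mark_of(c,n)[:2]])
print(robot.read_state())
E
```

```text
pics
scene [1.0574914  0.71370276 0.9900609 ]
mixer [(0.59, [0.627, -0.183, -0.003]), (0.29, [0.616, 0.194, -0.002])]
push_plate [(0.77, [0.459, -0.196, 0.057])]
console [(0.59, [0.615, 0.193, 0.002]), (0.42, [0.595, 0.273, 0.072])]
start_left_top [(0.75, [0.615, 0.193, 0.001]), (0.66, [0.593, 0.273, 0.075])]
start_right_top [(0.65, [0.6, -0.519, 0.003])]
small_tub [(0.57, [0.375, 0.009, -0.002]), (0.52, [0.601, -0.517, 0.001])]
density_cup [(0.85, [0.758, -0.002, 0.004]), (0.68, [0.585, 0.212, 0.073])]
amber_bottle [(0.69, [0.403, 0.46, 0.002])]
dark_bottle [(0.62, [0.463, -0.2, 0.058]), (0.56, [0.66, 0.474, 0.002])]
white_tub [(0.94, [0.435, -0.516, -0.003])]
calculator [(0.82, [0.598, -0.519, 0.001]), (0.61, [0.585, 0.21, 0.073])]
palette_knife [(0.31, [0.436, -0.515, 0.001])]
side [0.35234965 0.91885628 1.04898217]
mixer [(0.65, [0.62, -0.175, -0.002])]
push_plate [(0.92, [0.46, -0.198, 0.054])]
console [(0.91, [0.619, 0.2, -0.006])]
start_left_top [(0.49, [0.587, 0.274, 0.073])]
start_right_top [(0.61, [0.584, 0.211, 0.074])]
small_tub [(0.86, [0.375, 0.007, -0.002]), (0.55, [0.
[... 253 characters left out ...]
e [(0.73, [0.317, -0.392, -0.002])]
{'t': 1.3, 'q': array([-8.54096348e-02,  1.30411859e-01,  1.48820569e+00, -2.02173988e-06,
        1.52300394e+00, -8.53981451e-02]), 'dq': array([-0.00098102,  0.00015155, -0.00100155,  0.00010237,  0.00138802,
        0.00147514]), 'joint_torque': array([-1.83944890e-04, -5.59749663e+01, -4.92057323e+01,  7.70502817e-02,
        2.25401408e-02, -3.53246469e-05]), 'tool_pos': array([5.99998950e-01, 1.58863236e-05, 2.18625002e-01]), 'orientation': array([-2.22143945e+00, -2.22141414e+00,  3.16077195e-05]), 'force': array([-0.75678288, -0.50996195, -0.27358914]), 'wrist_torque': array([-0.04510534, -0.00734392,  0.05186264]), 'opening': 0.09325230450110261}
```

View pics/scene0.png

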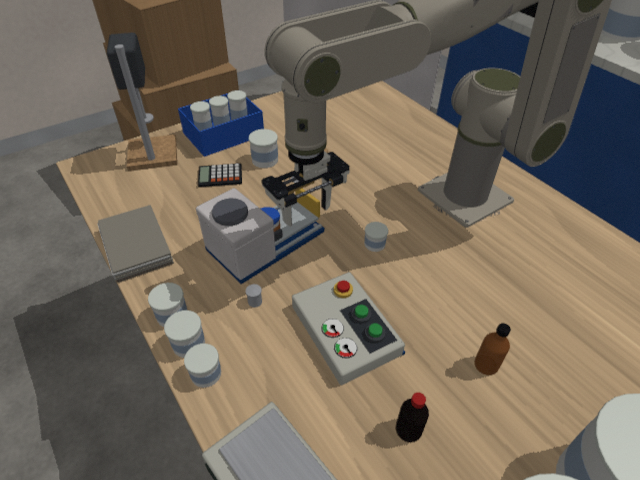

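View pics/side0.png

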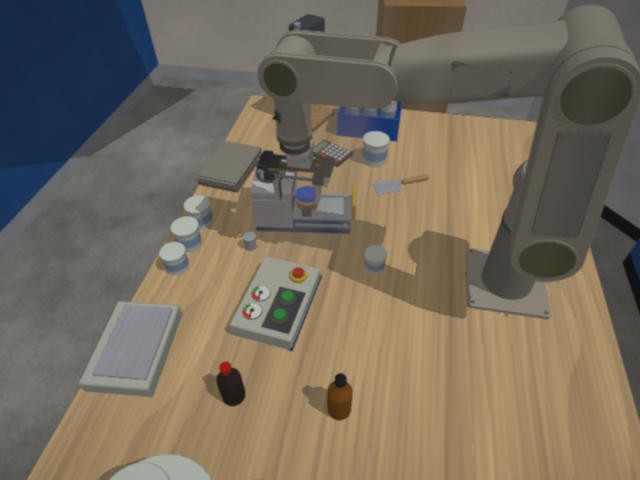

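Both views are clear. The yellow plate is at about (312,203) in the scene view, the green caps at (362,312) and (375,331), and the red button at (343,288). The small tub stands off the pushing line. Next I'll refine the poses from colour.

```bash
cat >> h.py <<'E'
def unproj(p,uv,z):
    d=np.array(p['R']).T@np.linalg.inv(np.array(p['camera_matrix']))@np.array([uv[0],uv[1],1.]); o=w(p,[0,0,0])
    return o+d*(z-o[2])/d[2]
def blobs(img,lo,hi,mn=30):
    m=cv2.inRange(cv2.cvtColor(img,cv2.COLOR_BGR2HSV),lo,hi)
    n,l,s,c=cv2.connectedComponentsWithStats(m)
    return [(c[i],s[i]) for i in range(1,n) if s[i][4]>=mn]
E
python3 - <<'E'
from h import *
for c in ['scene','side']:
    p=snap(c)
    for nm,lo,hi,z in [('green',(50,120,50),(75,255,255),.070),('yellow',(20,140,90),(32,255,255),.058),('red',(0,170,100),(6,255,255),.07)]:
        for ce,s in blobs(p['color'],lo,hi): print(c,nm,ce.round(1),s.tolist(),unproj(p,ce,z).round(4))
    im=cv2.resize(p['color'][170:390,180:460] if c=='scene' else p['color'][140:360,200:480],None,fx=2.8,fy=2.7,interpolation=cv2.INTER_CUBIC)
    cv2.imwrite('pics/%s_z.png'%c,im)
E
```

```text
scene green [361.  310.9] [355, 305, 13, 13, 145] [0.5877 0.2135 0.07  ]
scene green [374.8 329.8] [368, 323, 14, 14, 156] [0.5941 0.2727 0.07  ]
scene yellow [299.  190.2] [295, 187, 9, 7, 31] [ 0.4621 -0.2518  0.058 ]
scene yellow [310.3 203.4] [297, 193, 23, 24, 293] [ 0.4671 -0.1828  0.058 ]
scene yellow [342.9 292. ] [334, 284, 19, 14, 103] [0.5834 0.1369 0.058 ]
scene red [343.1 285.2] [337, 281, 13, 9, 89] [0.5765 0.1276 0.07  ]
scene red [344.8 353.6] [339, 351, 13, 5, 31] [0.687  0.2841 0.07  ]
scene red [418.5 398.6] [412, 393, 14, 12, 129] [0.6253 0.4522 0.07  ]
side green [287.4 295.5] [282, 291, 11, 10, 89] [0.5832 0.2122 0.07  ]
side green [279.3 313.9] [274, 309, 12, 11, 105] [0.5895 0.2723 0.07  ]
side yellow [353.8 195.5] [352, 186, 4, 20, 65] [ 0.4697 -0.2291  0.058 ]
side yellow [298.4 277.2] [290, 270, 17, 12, 80] [0.5712 0.1374 0.058 ]
side red [298.  271.8] [293, 269, 10, 7, 58] [0.5738 0.1285 0.07  ]
side red [225.1 367.5] [220, 362, 11, 13, 111] [0.6757 0.4398 0.07  ]
```

View pics/scene_z.png

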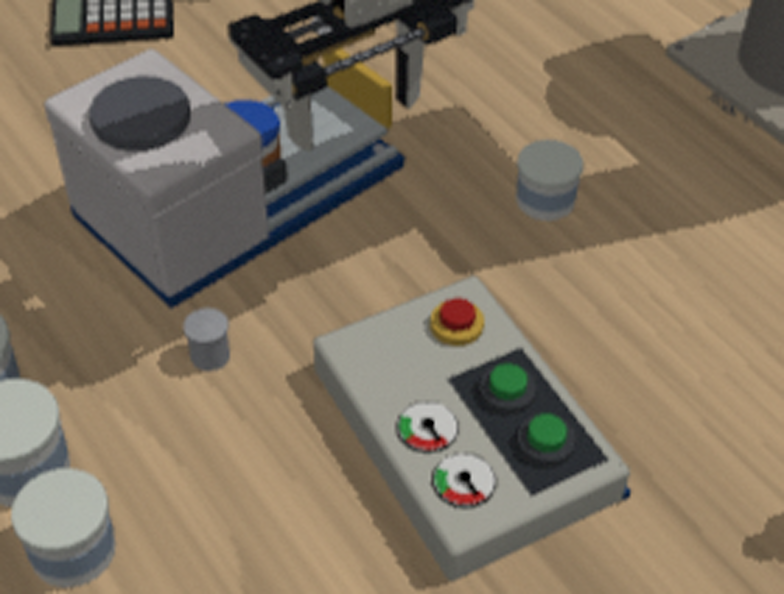

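View pics/side_z.png

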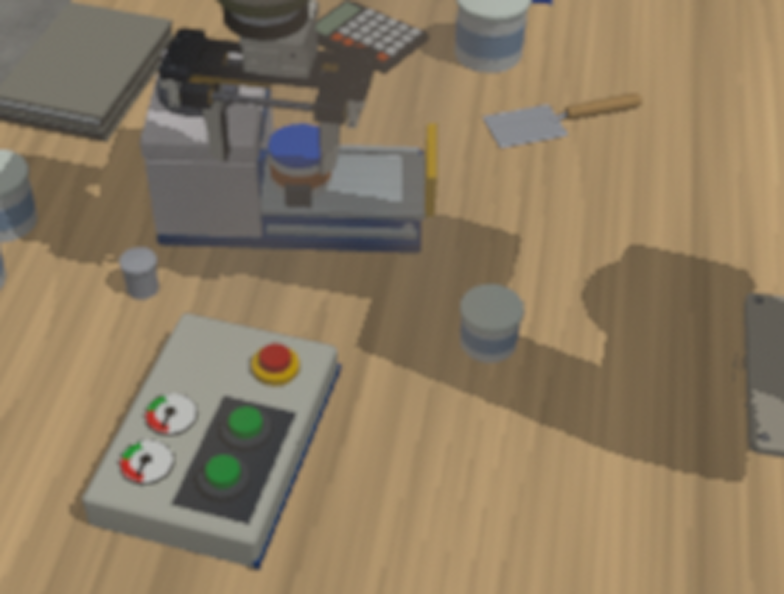

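Run:
```python
from h import *
p=snap('scene'); 
a=unproj(p,(180+172/2.8,170+303/2.7),0.0);b=unproj(p,(180+403/2.8,170+165/2.7),0.0)
print(a,b,np.linalg.norm(a-b),np.degrees(np.arctan2(*(a-b)[[1,0]])))
p=snap('side')
a=unproj(p,(200+160/2.8,140+243/2.7),0.0);b=unproj(p,(200+420/2.8,140+249/2.7),0.0)
print(a,b,np.linalg.norm(a-b),np.degrees(np.arctan2(*(a-b)[[1,0]])))
```

```text
[ 0.75697798 -0.0756975   0.        ] [ 4.65449074e-01 -1.13394281e-01 -1.11022302e-16] 0.2939560364276463 7.36787170863789
[ 0.75643289 -0.07345035  0.        ] [ 0.4635984  -0.11790121  0.        ] 0.2961889860035367 8.631331312813854
```

```bash
python3 -m pendant '[{"delta_pos":[-0.02,-0.02,0],"spin":0.144},{"delta_pos":[-0.04,-0.04,0],"spin":0.288},{"delta_pos":[-0.06,-0.06,0],"spin":0.432},{"delta_pos":[-0.085,-0.08,0],"spin":0.576},{"delta_pos":[-0.11,-0.1,0],"spin":0.72},{"delta_pos":[-0.135,-0.12,0],"spin":0.864},{"delta_pos":[-0.16,-0.14,0],"spin":1.008},{"delta_pos":[-0.18,-0.16,0],"spin":1.152},{"delta_pos":[-0.195,-0.175,0],"spin":1.296},{"delta_pos":[-0.205,-0.19,0],"spin":1.44}]' 0.086 20
python3 - <<'E'
from h import *
from scipy.spatial.transform import Rotation as R
s=robot.read_state(); print(s['tool_pos'],R.from_rotvec(s['orientation']).as_matrix().round(3),s['q'],s['opening'])
p=snap('wrist','wrist1.png');p=snap('scene','scene1.png');p=snap('side','side1.png')
for c in ['wrist','side','scene']:
    p=snap(c)
    for n in ['push_plate','mixer']: print(c,n,[(round(d['score'],2),w(p,d['location']).round(3).tolist()) for d in robot.mark_of(c,n)[:2]])
E
```

```text
t: 2.5
tool_pos: [0.4092, -0.206, 0.2188]
orientation: [3.135, 0.194, 0.0]
force: [-0.2, 0.8, -0.6]
opening: 0.0429
[ 0.40917681 -0.206017    0.21879115] [[ 0.992  0.124  0.   ]
 [ 0.124 -0.992 -0.   ]
 [ 0.     0.    -1.   ]] [-5.78287774e-01 -2.63772477e-01  1.86459446e+00 -1.75631105e-04
  1.54028399e+00  8.68640146e-01] 0.04289194506604433
wrist push_plate [(0.6, [0.462, -0.197, 0.055])]
wrist mixer [(0.62, [0.629, -0.177, 0.001])]
side push_plate [(0.65, [0.463, -0.202, 0.051]), (0.2, [0.65, 0.47, 0.001])]
side mixer [(0.57, [0.62, -0.176, -0.002])]
scene push_plate [(0.62, [0.462, -0.196, 0.057]), (0.4, [0.6, -0.517, 0.002])]
scene mixer [(0.81, [0.624, -0.184, -0.0])]
```

View pics/wrist1.png

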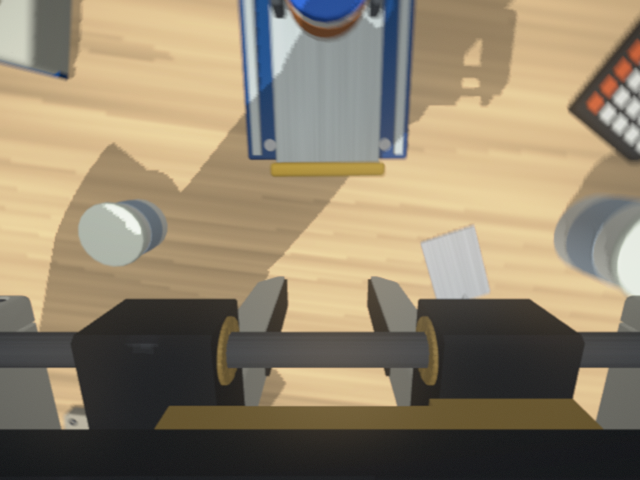

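View pics/side1.png

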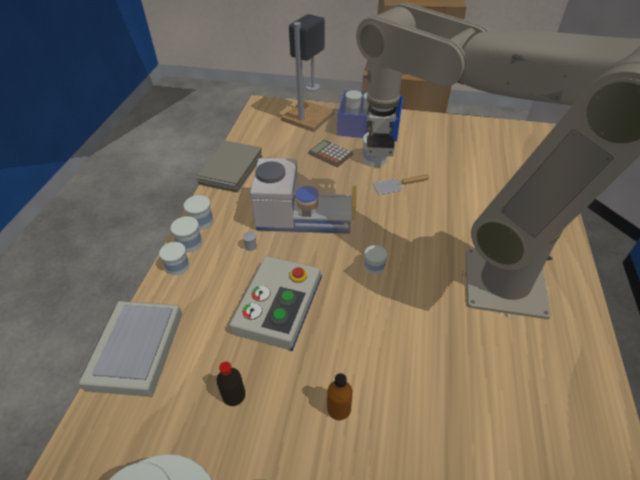

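The plate lies square to the tool and centred on it: plate at (328,169), fingertips at (280,283) and (380,283). I'll lower the tool and approach.

```bash
python3 -m pendant '[{"delta_pos":[0,0,0.02],"spin":0},{"delta_pos":[0,0,0.045],"spin":0},{"delta_pos":[0,0,0.07],"spin":0},{"delta_pos":[0,0,0.095],"spin":0},{"delta_pos":[0,0,0.12],"spin":0},{"delta_pos":[0,0,0.145],"spin":0},{"delta_pos":[0,0,0.16],"spin":0},{"delta_pos":[0.01,0,0.166],"spin":0},{"delta_pos":[0.025,0.0,0.166],"spin":0},{"delta_pos":[0.035,0,0.166],"spin":0}]'
python3 -m pendant '[{"delta_pos":[0.005,0,0],"spin":0},{"delta_pos":[0.01,0,0],"spin":0},{"delta_pos":[0.015,0,0],"spin":0},{"delta_pos":[0.02,0,0],"spin":0},{"delta_pos":[0.025,0,0],"spin":0},{"delta_pos":[0.03,0,0],"spin":0},{"delta_pos":[0.035,0,0],"spin":0},{"delta_pos":[0.04,0,0],"spin":0}]'
python3 - <<'E'
from h import *
snap('scene','scene2.png')
E
```

```text
t: 4.1
tool_pos: [0.4456, -0.1997, 0.0523]
orientation: [-3.134, -0.208, 0.001]
force: [-1.1, 0.2, -0.5]
opening: 0.0423
t: 4.9
tool_pos: [0.4855, -0.1943, 0.0522]
orientation: [-3.134, -0.208, 0.001]
force: [-2.5, 1.3, 1.9]
opening: 0.0421
```

View pics/scene2.png

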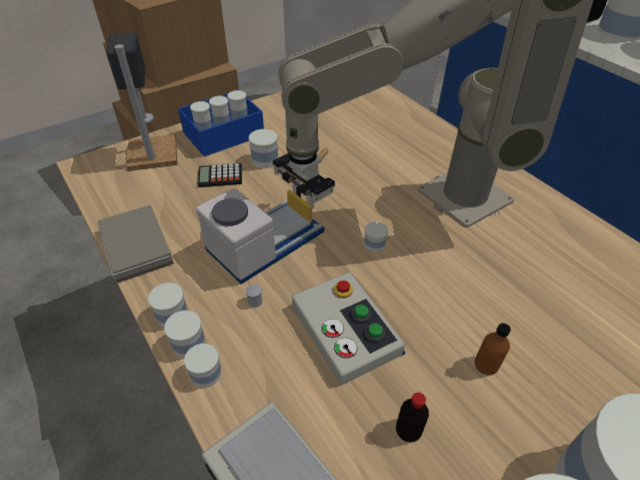

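The fingers are pushing the plate, now at (299,207), with about 3 N on the tool. I expect home at TCP x of about 0.525, so I'll go on and watch for the force to rise.

```bash
python3 -m pendant '[{"delta_pos":[0.005,0,0],"spin":0},{"delta_pos":[0.01,0,0],"spin":0},{"delta_pos":[0.015,0,0],"spin":0},{"delta_pos":[0.02,0,0],"spin":0},{"delta_pos":[0.025,0,0],"spin":0},{"delta_pos":[0.03,0,0],"spin":0},{"delta_pos":[0.033,0,0],"spin":0},{"delta_pos":[0.034,0,0],"spin":0}]'
python3 -m pendant '[{"delta_pos":[0.002,0,0],"spin":0},{"delta_pos":[0.004,0,0],"spin":0},{"delta_pos":[0.004,0,0],"spin":0}]'
```

```text
t: 5.75
tool_pos: [0.5203, -0.1897, 0.0522]
orientation: [-3.134, -0.208, -0.001]
force: [-3.3, 0.2, -0.8]
opening: 0.0426
t: 6.05
tool_pos: [0.5246, -0.1891, 0.0523]
orientation: [-3.134, -0.208, -0.001]
force: [-1.0, -0.1, -0.4]
opening: 0.0423
```

```bash
python3 -m pendant '[{"delta_pos":[0.001,0,0],"spin":0},{"delta_pos":[0.002,0,0],"spin":0},{"delta_pos":[0.003,0,0],"spin":0}]'
python3 -m pendant '[{"delta_pos":[0.001,0,0],"spin":0},{"delta_pos":[0.002,0,0],"spin":0},{"delta_pos":[0.003,0,0],"spin":0}]'
```

```text
t: 6.35
tool_pos: [0.5276, -0.1887, 0.0523]
orientation: [-3.134, -0.208, -0.001]
force: [-3.6, 0.6, -0.4]
opening: 0.0427
t: 6.65
tool_pos: [0.5276, -0.1887, 0.0522]
orientation: [-3.134, -0.209, 0.009]
force: [-23.1, -1.5, 15.8]
opening: 0.0423
```

A 23 N rise with no further motion means the carriage is at its stop, at TCP x 0.5276. I'll back off and check.

```bash
python3 -m pendant '[{"delta_pos":[-0.003,0,0],"spin":0},{"delta_pos":[-0.008,0,0],"spin":0},{"delta_pos":[-0.02,0,0],"spin":0},{"delta_pos":[-0.04,0,0],"spin":0},{"delta_pos":[-0.06,0,0],"spin":0},{"delta_pos":[-0.08,0,0],"spin":0},{"delta_pos":[-0.08,0,-0.03],"spin":0},{"delta_pos":[-0.08,0,-0.07],"spin":0},{"delta_pos":[-0.08,0,-0.11],"spin":0},{"delta_pos":[-0.08,0,-0.15],"spin":0}]'
python3 - <<'E'
from h import *
for c in ['wrist','side','scene']:
    p=snap(c,c+'3.png')
    for n in ['push_plate','start_left_top','start_right_top','small_tub']: print(c,n,[(round(d['score'],2),w(p,d['location']).round(3).tolist()) for d in robot.mark_of(c,n)[:2]])
E
```

```text
t: 7.65
tool_pos: [0.4486, -0.1993, 0.2043]
orientation: [-3.134, -0.209, 0.008]
force: [1.4, -0.8, 0.3]
opening: 0.0425
wrist push_plate [(0.56, [0.536, -0.188, 0.057])]
wrist start_left_top []
wrist start_right_top []
wrist small_tub [(0.77, [0.378, 0.007, -0.002])]
side push_plate [(0.87, [0.535, -0.189, 0.052])]
side start_left_top [(0.61, [0.59, 0.273, 0.069])]
side start_right_top [(0.67, [0.585, 0.212, 0.077])]
side small_tub [(0.63, [0.372, 0.009, 0.001])]
scene push_plate [(0.72, [0.627, -0.183, -0.0]), (0.61, [0.539, -0.189, 0.056])]
scene start_left_top [(0.48, [0.592, 0.272, 0.073])]
scene start_right_top [(0.46, [0.584, 0.209, 0.076])]
scene small_tub [(0.8, [0.377, 0.01, -0.001])]
```

View pics/wrist3.png

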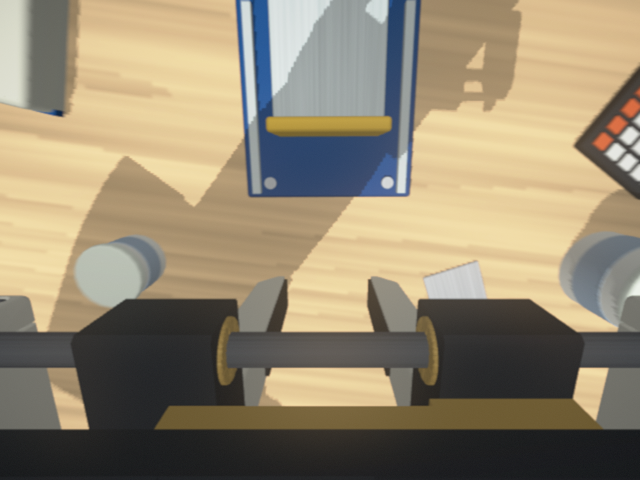

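View pics/side3.png

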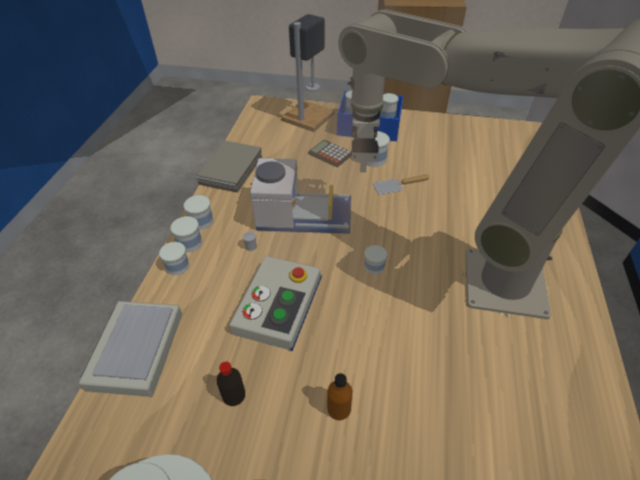

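The plate is home: the wrist view shows it at (328,125), about 60 mm inside the base's end, as it should be. Next I'll go to the console, stopping a little short so the wrist camera sees the buttons.

```bash
python3 -m pendant '[{"delta_pos":[0.008,-0.022,0],"spin":0.024},{"delta_pos":[0.024,-0.065,0],"spin":0.048},{"delta_pos":[0.04,-0.11,0],"spin":0.072},{"delta_pos":[0.056,-0.155,0],"spin":0.096},{"delta_pos":[0.072,-0.2,0],"spin":0.12},{"delta_pos":[0.09,-0.245,0],"spin":0.145},{"delta_pos":[0.108,-0.29,0],"spin":0.17},{"delta_pos":[0.125,-0.335,0],"spin":0.195},{"delta_pos":[0.14,-0.38,0],"spin":0.22},{"delta_pos":[0.15,-0.41,0],"spin":0.241}]' 0.03
python3 -m pendant '[{"delta_pos":[0.008,-0.015,0],"spin":0},{"delta_pos":[0.008,-0.019,0],"spin":0},{"delta_pos":[0.008,-0.019,0],"spin":0}]'
python3 - <<'E'
from h import *
from scipy.spatial.transform import Rotation as R
s=robot.read_state(); M=R.from_rotvec(s['orientation']).as_matrix(); print(s['tool_pos'],M.round(3),s['q'],s['opening'])
p=snap('wrist','wrist4.png')
for ce,st in blobs(p['color'],(50,120,50),(75,255,255),200): print(ce.round(1),st.tolist(),unproj(p,ce,.074).round(4))
for n in ['start_left_top','start_right_top']: print(n,[(round(d['score'],2),w(p,d['location']).round(3).tolist()) for d in robot.mark_of('wrist',n)[:2]])
E
```

```text
t: 9.4
tool_pos: [0.5432, 0.2302, 0.2019]
orientation: [-3.136, 0.168, 0.01]
force: [0.1, -0.5, 0.1]
opening: 0.0448
t: 9.7
tool_pos: [0.5529, 0.2485, 0.2015]
orientation: [-3.137, 0.166, 0.011]
force: [-0.3, 0.1, 0.5]
opening: 0.0452
[0.5529129  0.24846584 0.2014675 ] [[ 0.994 -0.106 -0.007]
 [-0.106 -0.994  0.001]
 [-0.007 -0.    -1.   ]] [0.3357944  0.16099346 1.48593396 0.00316903 1.50094942 2.01222083] 0.04519056142208122
[304.9  81.6] [293, 75, 25, 17, 234] [0.6825 0.2538 0.074 ]
[375.2  81.7] [364, 75, 24, 17, 215] [0.6765 0.1975 0.074 ]
[297.9 193.7] [281, 176, 35, 36, 961] [0.5939 0.2709 0.074 ]
[365.7 193.9] [349, 177, 35, 35, 955] [0.5875 0.2119 0.074 ]
start_left_top [(0.74, [0.592, 0.268, 0.073])]
start_right_top [(0.56, [0.584, 0.207, 0.074])]
```

View pics/wrist4.png

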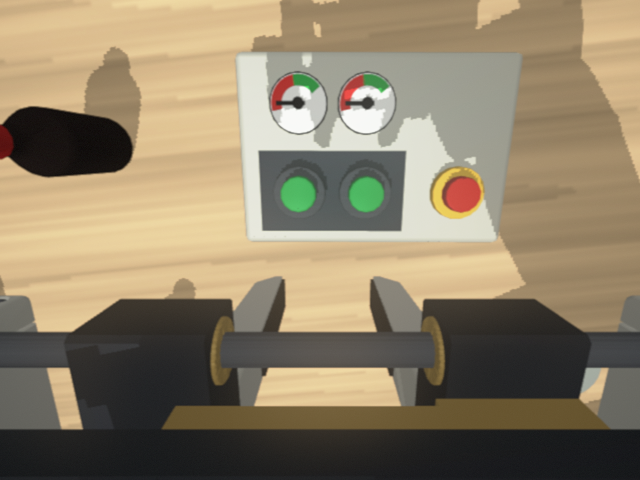

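The dials show both pointers at rest. The caps are at (298,194) and (366,194), level in the image, so the yaw is right. I'll move over the midpoint (0.590, 0.2415) and down to just above the caps.

```bash
python3 -m pendant '[{"delta_pos":[0.015,0.001,0],"spin":0},{"delta_pos":[0.03,0.002,0],"spin":0},{"delta_pos":[0.038,0.003,0],"spin":0},{"delta_pos":[0.038,0.003,0.02],"spin":0},{"delta_pos":[0.038,0.003,0.045],"spin":0},{"delta_pos":[0.038,0.003,0.07],"spin":0},{"delta_pos":[0.038,0.003,0.09],"spin":0},{"delta_pos":[0.038,0.003,0.105],"spin":0},{"delta_pos":[0.038,0.003,0.112],"spin":0},{"delta_pos":[0.038,0.003,0.112],"spin":0}]'
python3 - <<'E'
from h import *
s=robot.read_state(); print(s['tool_pos'],s['force'],s['opening'])
for c in ['scene','side','wrist']:
    p=snap(c,c+'5.png')
    if c!='wrist':
        u,v=proj(p,[.59,.2415,.08]).astype(int); cv2.imwrite('pics/%s5z.png'%c,cv2.resize(p['color'][v-70:v+70,u-80:u+80],None,fx=5,fy=4.2,interpolation=cv2.INTER_CUBIC))
E
```

```text
t: 10.85
tool_pos: [0.5892, 0.2397, 0.0888]
orientation: [-3.137, 0.17, 0.012]
force: [-0.3, -0.5, -0.2]
opening: 0.045
[0.58922492 0.23973091 0.08881737] [-0.29193741 -0.54298008 -0.21534905] 0.04502007824947186
```

View pics/scene5z.png

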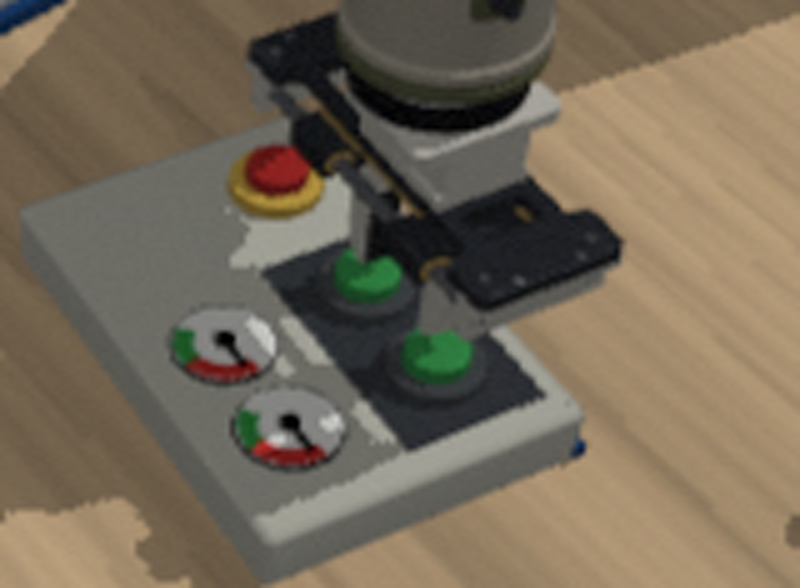

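View pics/side5z.png

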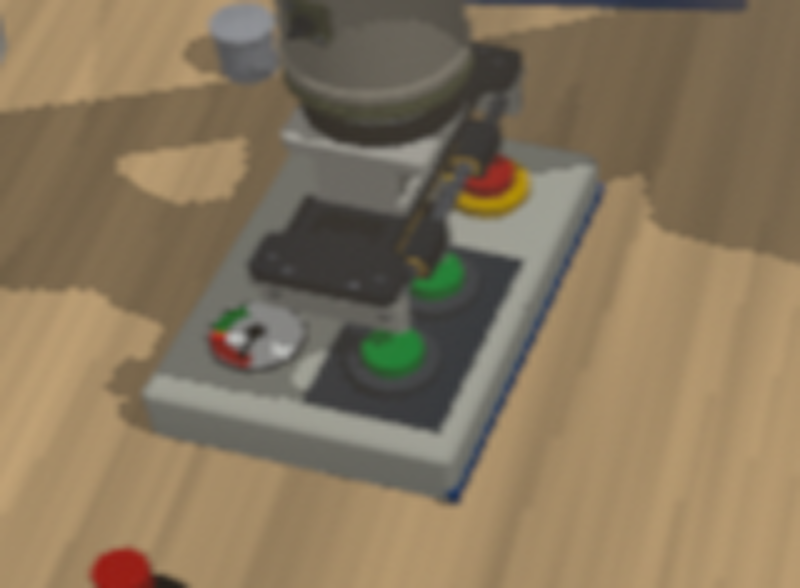

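View pics/wrist5.png

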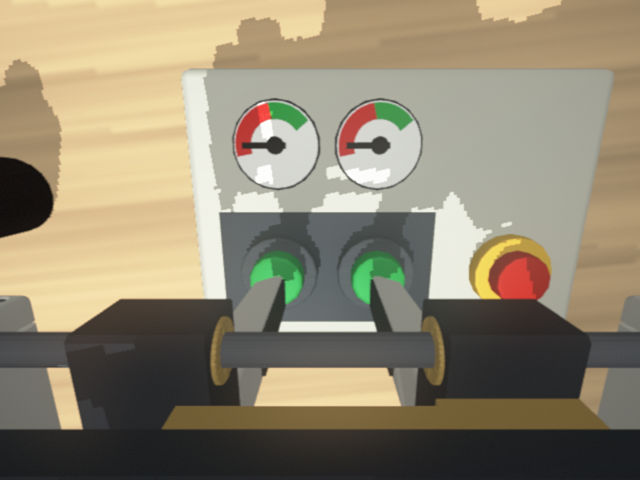

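Each fingertip is over its cap, with caps and tips sharing a midpoint at about x=328 in the wrist view. I'll press down gently.

```bash
python3 -m pendant '[{"delta_pos":[0.001,-0.001,0.006],"spin":0},{"delta_pos":[0.001,-0.001,0.012],"spin":0},{"delta_pos":[0.001,-0.001,0.015],"spin":0},{"delta_pos":[0.001,-0.001,0.018],"spin":0},{"delta_pos":[0.001,-0.001,0.02],"spin":0},{"delta_pos":[0.001,-0.001,0.0215],"spin":0},{"delta_pos":[0.001,-0.001,0.022],"spin":0}]'
python3 - <<'E'
from h import *
p=snap('wrist','wrist6.png')
p=snap('scene')
u,v=proj(p,[.59,.2415,.08]).astype(int); cv2.imwrite('pics/scene6z.png',cv2.resize(p['color'][v-70:v+70,u-80:u+80],None,fx=5,fy=4.2,interpolation=cv2.INTER_CUBIC))
E
```

```text
t: 11.7
tool_pos: [0.5915, 0.2413, 0.0695]
orientation: [-3.136, 0.169, 0.008]
force: [-4.2, -1.0, 6.6]
opening: 0.0451
```

View pics/wrist6.png

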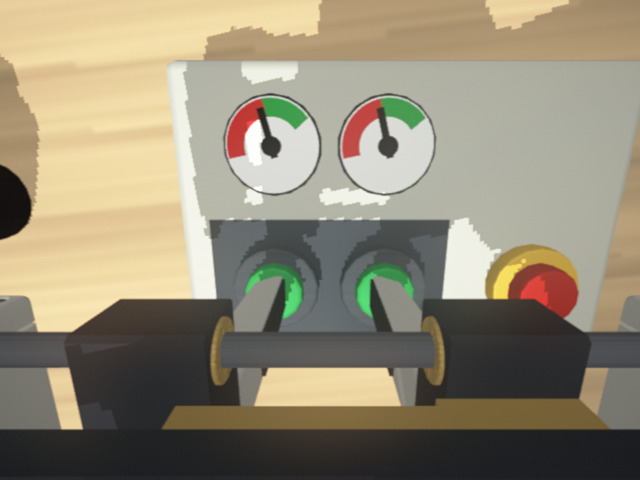

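View pics/scene6z.png

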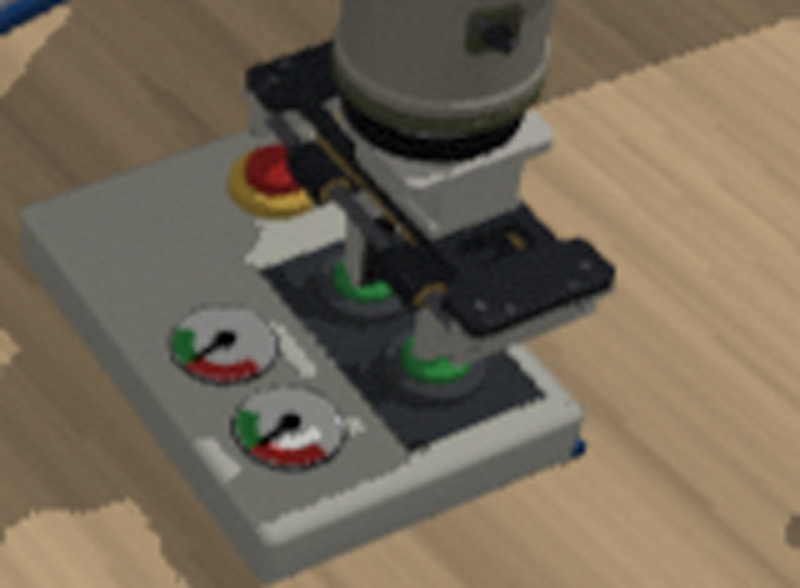

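Both pointers are exactly equal but just short of green, so I'll press a little further.

```bash
python3 -m pendant '[{"delta_pos":[0,0,0.004],"spin":0},{"delta_pos":[0,0,0.005],"spin":0},{"delta_pos":[0,0,0.006],"spin":0},{"delta_pos":[0,0,0.006],"spin":0}]'
python3 - <<'E'
from h import *
p=snap('wrist','wrist7.png')
print(robot.read_state()['force'],robot.read_state()['tool_pos'])
E
```

```text
t: 12.2
tool_pos: [0.5919, 0.2414, 0.0662]
orientation: [-3.136, 0.169, 0.006]
force: [-8.8, -3.4, 18.3]
opening: 0.0453
[-9.28850069 -3.45792026 18.66192752] [0.59186337 0.24143485 0.06620586]
```

View pics/wrist7.png

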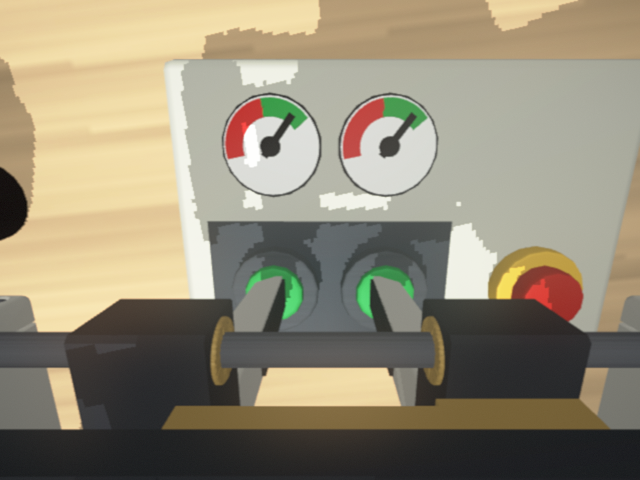

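Both pointers are well into the green at equal angles, both buttons fully down. I'll hold for about 4 s.

```bash
H='' ; python3 -m pendant '[{"delta_pos":[0,0,0.003],"spin":0},{"delta_pos":[0,0,0.003],"spin":0},{"delta_pos":[0,0,0.003],"spin":0},{"delta_pos":[0,0,0.003],"spin":0},{"delta_pos":[0,0,0.003],"spin":0},{"delta_pos":[0,0,0.003],"spin":0},{"delta_pos":[0,0,0.003],"spin":0},{"delta_pos":[0,0,0.003],"spin":0},{"delta_pos":[0,0,0.003],"spin":0},{"delta_pos":[0,0,0.003],"spin":0}]'
python3 -m pendant '[{"delta_pos":[0,0,0.003],"spin":0},{"delta_pos":[0,0,0.003],"spin":0},{"delta_pos":[0,0,0.003],"spin":0},{"delta_pos":[0,0,0.003],"spin":0},{"delta_pos":[0,0,0.003],"spin":0},{"delta_pos":[0,0,0.003],"spin":0},{"delta_pos":[0,0,0.003],"spin":0},{"delta_pos":[0,0,0.003],"spin":0},{"delta_pos":[0,0,0.003],"spin":0},{"delta_pos":[0,0,0.003],"spin":0}]'
python3 - <<'E'
from h import *
p=snap('wrist','wrist8.png')
E
```

```text
t: 13.25
tool_pos: [0.5919, 0.2414, 0.0662]
orientation: [-3.136, 0.169, 0.006]
force: [-12.6, -4.5, 21.9]
opening: 0.045
t: 14.25
tool_pos: [0.5919, 0.2414, 0.0661]
orientation: [-3.136, 0.169, 0.005]
force: [-13.0, -5.1, 22.1]
opening: 0.0453
```

View pics/wrist8.png

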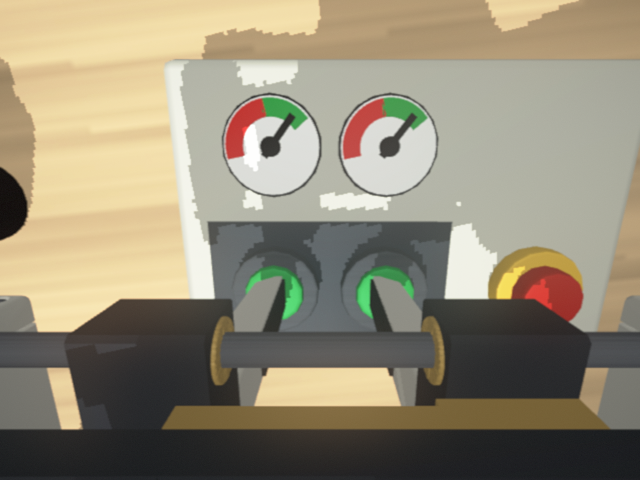

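```bash
python3 -m pendant '[{"delta_pos":[0,0,0.003],"spin":0},{"delta_pos":[0,0,0.003],"spin":0},{"delta_pos":[0,0,0.003],"spin":0},{"delta_pos":[0,0,0.003],"spin":0},{"delta_pos":[0,0,0.003],"spin":0},{"delta_pos":[0,0,0.003],"spin":0},{"delta_pos":[0,0,0.003],"spin":0},{"delta_pos":[0,0,0.003],"spin":0},{"delta_pos":[0,0,0.003],"spin":0},{"delta_pos":[0,0,0.003],"spin":0}]'
python3 -m pendant '[{"delta_pos":[0,0,0.003],"spin":0},{"delta_pos":[0,0,0.003],"spin":0},{"delta_pos":[0,0,0.003],"spin":0},{"delta_pos":[0,0,0.003],"spin":0},{"delta_pos":[0,0,0.003],"spin":0},{"delta_pos":[0,0,0.003],"spin":0},{"delta_pos":[0,0,0.003],"spin":0}]'
python3 - <<'E'
from h import *
p=snap('wrist','wrist9.png')
E
```

```text
t: 15.3
tool_pos: [0.5919, 0.2414, 0.0661]
orientation: [-3.136, 0.168, 0.005]
force: [-11.9, -4.3, 22.3]
opening: 0.0451
t: 16.0
tool_pos: [0.5919, 0.2414, 0.0661]
orientation: [-3.136, 0.168, 0.005]
force: [-13.0, -3.3, 23.2]
opening: 0.0454
```

View pics/wrist9.png

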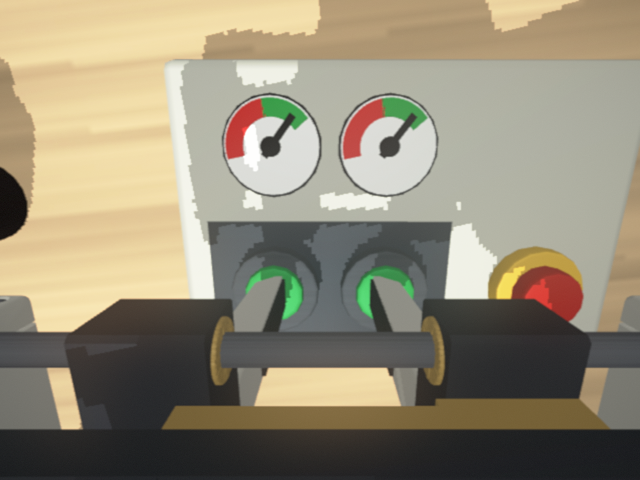

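Both were held down for about 3.9 s (t = 12.1 to 16.05) with the pointers steady in the green. Now I'll release and lift clear.

```bash
python3 -m pendant '[{"delta_pos":[0,0,-0.004],"spin":0},{"delta_pos":[0,0,-0.01],"spin":0},{"delta_pos":[0,0,-0.02],"spin":0},{"delta_pos":[0,0,-0.04],"spin":0},{"delta_pos":[0,0,-0.065],"spin":0},{"delta_pos":[0,0,-0.09],"spin":0},{"delta_pos":[-0.01,0,-0.115],"spin":0},{"delta_pos":[-0.025,0,-0.135],"spin":0},{"delta_pos":[-0.035,0,-0.145],"spin":0},{"delta_pos":[-0.04,0,-0.15],"spin":0}]'
python3 -m pendant '[{"delta_pos":[0,0,0],"spin":0},{"delta_pos":[0,0,0],"spin":0},{"delta_pos":[0,0,0],"spin":0}]'
python3 - <<'E'
from h import *
for c in ['wrist','scene','side']: 
    p=snap(c,c+'10.png')
    for n in ['push_plate','small_tub','density_cup','amber_bottle','dark_bottle','white_tub','calculator','palette_knife']:
        print(c,n,[(round(d['score'],2),w(p,d['location']).round(3).tolist()) for d in robot.mark_of(c,n)[:1]])
E
```

```text
t: 17.05
tool_pos: [0.5524, 0.2459, 0.2175]
orientation: [-3.135, 0.167, 0.002]
force: [0.5, 0.3, 0.8]
opening: 0.0453
t: 17.35
tool_pos: [0.5521, 0.2456, 0.2161]
orientation: [-3.136, 0.168, 0.005]
force: [1.0, 0.2, 0.2]
opening: 0.045
wrist push_plate []
wrist small_tub []
wrist density_cup []
wrist amber_bottle []
wrist dark_bottle []
wrist white_tub []
wrist calculator []
wrist palette_knife []
scene push_plate [(0.95, [0.537, -0.187, 0.057])]
scene small_tub [(0.65, [0.374, 0.008, -0.002])]
scene density_cup [(0.57, [0.759, 0.001, 0.002])]
scene amber_bottle [(0.81, [0.405, 0.461, 0.001])]
scene dark_bottle [(0.56, [0.658, 0.473, 0.0])]
scene white_tub [(0.77, [0.436, -0.519, -0.0])]
scene calculator [(0.8, [0.599, -0.516, 0.001])]
scene palette_knife [(0.58, [0.325, -0.394, 0.003])]
side push_plate [(0.95, [0.532, -0.191, 0.052])]
side small_tub [(0.97, [0.374, 0.009, -0.0])]
side density_cup [(0.47, [0.62, -0.174, -0.006])]
side amber_bottle [(0.89, [0.402, 0.458, -0.001])]
side dark_bottle [(0.87, [0.649, 0.468, 0.001])]
side white_tub []
side calculator []
side palette_knife [(0.87, [0.316, -0.394, 0.0])]
```

View pics/wrist10.png

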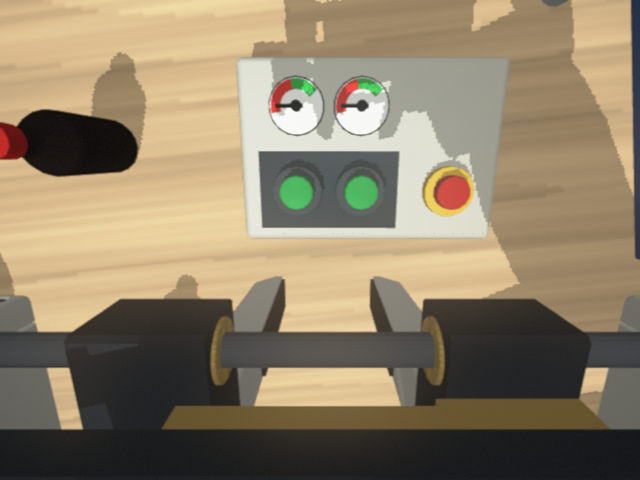

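View pics/scene10.png

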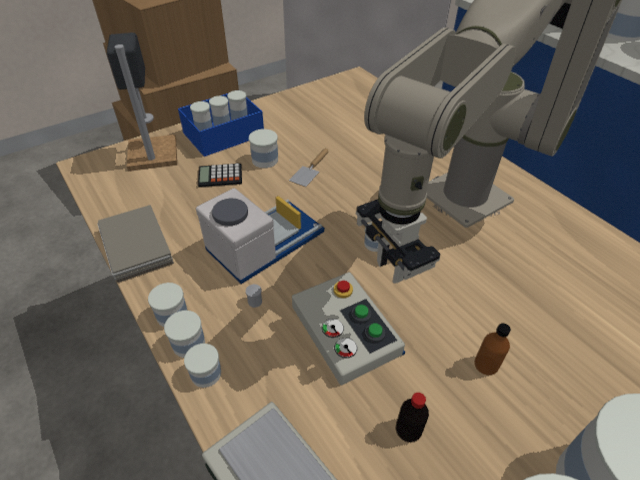

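Both pointers are back at rest (at (296,105) and (361,105) in the wrist view) and both buttons are up. The plate is still home, the loose things are unmoved, and the tool touches nothing.

```bash
python3 -c "
from plant import robot
print(robot.close_job())"
```

```text
the job is handed in; nothing more can be done
None
```

The mixer is started as asked, and the job was handed in at about 17.7 s of the 58 s allowed.

- **Carriage:** I pushed the yellow plate with the fingertips until it stopped, with about 23 N on the tool. Afterwards the plate measured at about (0.535, −0.189), within a few mm of the home position I had worked out, and it was still there at the last check.
- **Buttons:** I pressed both green buttons together, one fingertip on each. The first press stopped just short of green, so I pressed about 3 mm further. Both pointers then stayed in the green for about 3.9 s, in every picture taken during the hold. The press was about 22 N in total.
- **Release:** Both pointers returned to rest, the tool is about 14 cm above the buttons, and it reads about 1 N or less.
- **Red button and loose things:** The red button was not touched. Every loose thing was found within about 8 mm of its starting place, which is close to the detection error.

**Checks that disagreed or failed:** the side camera missed the tub and calculator at the end and mistook the mixer for the steel cup. The scene camera found all three in place.

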